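Set the ratchet to loosen and back off the sheet clamp's bolt

TASK

Of the two bench clamps, the one gripping the flanged sheet of metal has to come undone. Flip the thumb lever on its ratchet wrench across to the other side, so that it is set to loosen, and only then swing the wrench handle counter-clockwise (seen from above) until the hex bolt has turned by at least 45 degrees. Do not touch the other clamp or its wrench, and let go at the end.

Things in the scene. Friction and masses are not known exactly. Their poses are not given: they have to be found in the camera images.
- sheet_bolt_top (a point): Centre of the top of the steel hex bolt (30 mm across flats, 8 mm proud of the wrench's ring) of the blue clamp that holds the dark metal sheet (160 x 170 mm, turned-up far edge). It lies on the vertical axis about which bolt and ratchet wrench turn, 89 mm above the table. The clamp is fixed.
- sheet_ratchet_grip (a point): In the black grip of the ratchet wrench on that bolt, 170 mm from the bolt's axis, 71 mm above the table; x axis points to the bolt. Ring 62 mm wide, top at 81 mm; steel neck 18 to 36 mm wide, top at 78 mm; grip 26 mm wide, 61 to 81 mm above the table, 130 to 230 mm from the axis. Points roughly to the robot, swings 85 degrees counter-clockwise, about 4 N at the grip, stays where left.
- sheet_lever_tab (a point): Centre of the upright thumb tab (14 mm along the handle, 9 mm thick, 82 to 106 mm above the table) at the end of the dark direction lever on top of that wrench. The lever turns on a vertical pivot on the wrench's centre line, 42 mm from the bolt's axis; the tab is 36 mm from the pivot, towards the grip. About 1 N at the tab moves it; it stays where left.
- sheet_lever (a joint): Angle of that lever on the wrench, rad, counter-clockwise from above: -0.45 is full tighten (tab leaning to the clockwise side of the handle, about 16 mm off its centre line; it starts near there), 0 is along the handle, +0.45 is full loosen (tab leaning as far to the counter-clockwise side). Beyond 0.25 it counts as set to loosen.
- sheet_bolt (a joint): Turn of the hex bolt, rad, counter-clockwise from above: 0 is tight (start), growing as it loosens. With the lever set to loosen, the wrench first swings 6 to 12 degrees of slack, then takes the bolt along (8 N at the grip); it stays where left. With the lever on tighten the wrench slips and the bolt stays; if so swing back to the start, then flip the lever.
- spare_clamp: The other blue clamp, which grips no sheet, with its own bolt, ratchet wrench and lever of the same kind and sizes; not to be touched. Origin on the table below its bolt's axis; its handle points roughly along its -x axis.

How it is judged:
By the outcome, as a careful person would: the job done as asked, in the order asked, and still so for the second after the job is handed in, with the robot touching nothing.
It also fails if it takes over 48 s, if anything falls off the work surface, if the arm or the gripper's body presses on something with over 40 N, if the wrist force passes 120 N, or if a joint passes its speed limit or range.

ROBOT

A 6-joint arm with a two-finger parallel gripper is mounted at the origin on the work surface. World frame = base frame: x ahead of the robot, y to its left, z up, the work surface at z = 0. Lengths are in m, angles in degrees, forces in N, time in s.
With the tool pointing down it reaches from about 0.3 to 0.75 m from the base axis. Payload 8.5 kg.
Tool frame: the origin (TCP) lies at the very end of the fingers, on their centre line; the grasp point (between the pads) lies 19 mm behind it (env.grip_point_offset is the distance from the TCP to the grasp point, in m); z points along the fingers, y is the direction in which the jaws open and shut (so a half turn about z gives the same grasp; the last joint's range is limited). The gripper opens to 85 mm and grips with 20 to 120 N. Pads are 22 mm wide; open, the fingers measure 114 mm over their backs; the gripper's body (76 mm by 85 mm) begins 54 mm behind the grasp point. The pads swing forward as they close: fully open they stand 13 mm farther back than shut.
Start: joints at [-85.101, 21.807, 74.336, -0, 83.858, -12.336], TCP at [0.163, -0.525, 0.231] pointing down, gripper open.
Joint ranges: [-178.18, 178.18], [-50.72, 133.34], [12.68, 142.11], [-81.47, 261.47], [9.98, 163.14], [-165.26, 165.26]. Speed limits (degrees/s): [136.94, 136.94, 180, 180, 180, 180].

INTERFACE

Orientations are given as a 3x3 rotation matrix whose columns are the frame's x, y, z axes.
In Python, from rig import env gives the robot as it stands.
- The arm moves only by the tool move_arm, never from a script. Its argument "moves" is a list of rows, each a list of 4 numbers: the shift along the tool's x, y, z in mm, then the turn about the tool's z in rad. In form: [[tx, ty, tz, spin], ...]. A call has 1 to 20 rows; each row is the pose to reach, as a shift and turn from the pose commanded when the call began, along the tool's axes at that moment; what a row does not reach only later rows make up. A row lasts 1/10 s, in which the tool goes at most 50 mm and 8.59 degrees, less where a joint would pass 70% of its speed; a pose out of reach is approached as far as the arm can. A call with a gripper value outside its range is refused whole. "grip" is the closure, from 0 (fully open) to 1 (shut), set as the call begins (left out, the last holds). The fingers move at their own pace and stop on an object; "grip_force" is the grip in N (left out, the last holds). Time passes only in rows, so rows that repeat a pose let the fingers close. It gives the time, the measured TCP pose, the force and the opening at its end, in the units of the state.
- env.observe(): the state, without advancing time (a new reading comes with each control period).
- env.get_image(name): name is "scene" or "top" or "wrist"; returns the picture (384x512x3 uint8, red, green, blue); there is no depth.
- env.get_calibration(name): a dict with "fovy" (degrees; the focal length in pixels is half the picture's height over the tangent of half this angle, whatever the lens; pixels are square), "cx", "cy" (the principal point, pixels), "extrinsics" (4x4, takes a point from world to camera coordinates); the wrist camera has in their place "tool_from_camera" (4x4, takes a point from camera to tool coordinates, whose origin is the TCP and whose axes are the flange's). Camera axes: x right, y up, looking along -z (the intrinsics and any distortion apply to the point x, -y, -z); pixel columns grow to the right and rows downward; lengths in m; the calibration is good to about 2 mm. A picture is of the moment at which its call begins: read the wrist's pose just before it. get_calibration takes no time and is no camera call.
- env.close_job(): hands the job in, once; it reports no verdict.
Trained networks look in the newest picture that a camera, given by its name, has taken for a name from the list of things; names that differ only in an ending like _2 or _b are one class to them, and where a whole thing is asked for, a point or a joint stands for the part that bears it (a point fixed in the world has none). Each returns a list of dicts, best first, with "conf" (0 to 1); they miss things now and then, are a little off and sometimes report something else, mostly with a low value. They report only what shows in the picture. A call takes as long as a camera call.
- env.silhouettes(camera, name): "region" (384x512 bool, what is visible of it) and "point" ([row, column] in pixels, amid what is visible of it).
- env.tip_of(camera, name): "point" ([row, column] in pixels: a listed point, or the origin of a listed thing).
The state is a dict: "time_s": time; "q": joint angles; "qvel": joint speeds; "joint_efforts": joint torques, N m; "position": TCP position; "tool_rot": TCP orientation; "ft_force": force on the tool from outside, world axes, zero at the start; "wrist_torque": the same for the moment, N m; "grip_width": finger opening in m.
Only numpy, scipy, OpenCV 4.12 (cv2) and the standard library are available. Lean on these libraries where they do the work, as an engineer would, in place of code of your own. Each camera call takes 0.05 s, during which the arm holds its last target.

## Working session

There is one attempt and no reset: what is moved stays moved. The work goes in short steps, Python scripts to look and compute and a tool call to move; the robot and the scene stay as the last step left them, time stands still between calls to the robot, and variables do not carry over. Pictures are saved under pics/ and viewed, and the job is handed in when it is done.

Besides the shell and the picture viewer there is one more tool, called after "Request:" as name(argument=value, ...), one argument or row to a line, values as JSON. move_arm: Moves the arm, as the interface text tells. Its arguments: {"type":"object","properties":{"moves":{"type":"array"},"grip":{"type":"number"},"grip_force":{"type":"number"}},"required":["moves"]}

```bash
mkdir -p pics
cat > h.py <<'E'
import numpy as np, cv2
from rig import env
def save(n,f):
    im=env.get_image(n); cv2.imwrite(f'pics/{f}.png',im[:,:,::-1]); return im
def ray(name,p,st=None):
    c=env.get_calibration(name); f=192/np.tan(np.radians(c['fovy'])/2)
    r,cc=p; d=np.array([(cc-c['cx'])/f,-(r-c['cy'])/f,-1.])
    if 'extrinsics' in c: T=np.linalg.inv(np.array(c['extrinsics']))
    else:
        st=st or env.observe(); W=np.eye(4);W[:3,:3]=st['tool_rot'];W[:3,3]=st['position'];T=W@np.array(c['tool_from_camera'])
    return T[:3,3],T[:3,:3]@d
def atz(name,p,z,st=None):
    o,d=ray(name,p,st); return o+d*(z-o[2])/d[2]
E
python3 - <<'E'
from h import *
for n in ['scene','top','wrist']:
    save(n,n+'0')
    c=env.get_calibration(n);print(n,{k:(v if np.ndim(v)<1 else np.round(v,3).tolist()) for k,v in c.items()})
    for k,z in [('sheet_bolt_top',.089),('sheet_ratchet_grip',.071),('sheet_lever_tab',.094),('spare_clamp',0)]:
        for d in env.tip_of(n,k)[:3]: print(n,k,np.round(d['conf'],2),np.round(d['point'],1),np.round(atz(n,d['point'],z),4))
s=env.observe();print({k:np.round(v,3).tolist() for k,v in s.items()})
E
```

```text
scene {'fovy': 42.447777122349926, 'cx': 265.2067336809052, 'cy': 188.06535566637353, 'extrinsics': [[-0.039, 0.999, 0.003, 0.009], [-0.786, -0.033, 0.618, 0.368], [0.617, 0.021, 0.787, -1.489], [0.0, 0.0, 0.0, 1.0]]}
scene sheet_bolt_top 0.72 [231.9 350.7] [0.645  0.1921 0.089 ]
scene sheet_ratchet_grip 0.76 [173.4 355.7] [0.4721 0.2177 0.071 ]
scene sheet_lever_tab 0.73 [206.4 363.4] [0.5825 0.2225 0.094 ]
scene spare_clamp 0.91 [252.7 186.7] [ 0.6559 -0.1561  0.    ]
top {'fovy': 52.875676720015754, 'cx': 256.11087370404107, 'cy': 184.27339346375865, 'extrinsics': [[-0.011, -0.999, 0.04, -0.002], [0.987, -0.005, 0.158, -0.57], [-0.157, 0.041, 0.987, -0.757], [0.0, 0.0, 0.0, 1.0]]}
top sheet_bolt_top 0.8 [144.4 155.2] [0.6434 0.1942 0.089 ]
top sheet_ratchet_grip 0.63 [231.3 145.1] [0.4737 0.2126 0.071 ]
top sheet_lever_tab 0.49 [182.8 138.6] [0.5658 0.2226 0.094 ]
top spare_clamp 0.81 [148.3 320.9] [ 0.6579 -0.1547  0.    ]
wrist {'fovy': 67.05982386819194, 'cx': 256.90448197962394, 'cy': 187.85873355937935, 'tool_from_camera': [[0.001, 0.95, 0.311, 0.079], [1.0, -0.001, -0.001, 0.0], [-0.001, 0.311, -0.95, -0.144], [0.0, 0.0, 0.0, 1.0]]}
{'time_s': 0.75, 'q': [-85.1, 21.807, 74.335, 0.001, 83.859, -12.332], 'qvel': [0.005, -0.045, 0.041, 0.008, -0.063, 0.005], 'joint_efforts': [-0.0, -44.827, -23.144, -0.0, 0.001, -0.0], 'position': [0.163, -0.525, 0.231], 'tool_rot': [[0.955, 0.296, 0.0], [0.296, -0.955, 0.0], [0.0, -0.0, -1.0]], 'ft_force': [-0.612, -0.213, -0.384], 'wrist_torque': [0.012, -0.025, -0.004], 'grip_width': 0.085}
```

View pics/scene0.png

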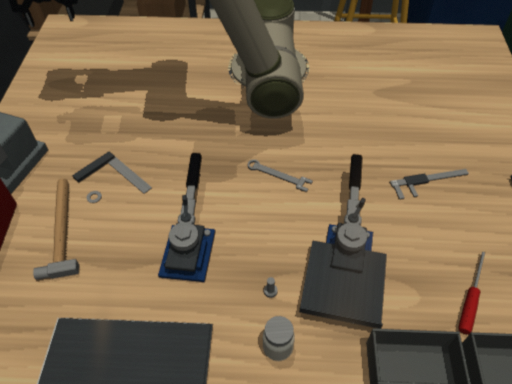

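View pics/top0.png

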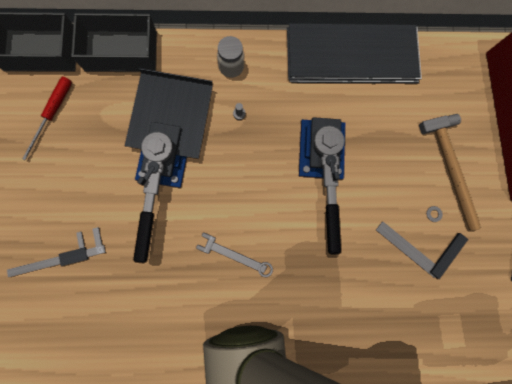

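The sheet's clamp is the one on the left in the top view: bolt at about (144,155), tab at (183,139) and grip at (231,145). The network points give a bolt-to-grip distance of 172 mm, which matches the 170 mm given. Next I move above the tab's clockwise (+y) side with the fingers shut and take a closer look.

Request:
move_arm(
  moves=[
    [622,-634,20,-1.142],
    [622,-634,20,-1.142],
    [622,-634,20,-1.142],
    [622,-634,20,-1.142],
    [622,-634,20,-1.142],
    [622,-634,20,-1.142],
    [622,-634,20,-1.142],
    [622,-634,20,-1.142],
    [622,-634,20,-1.142],
    [622,-634,20,-1.142],
    [622,-634,20,-1.142],
    [622,-634,20,-1.142],
    [622,-634,20,-1.142],
    [622,-634,20,-1.142],
    [622,-634,20,-1.142],
    [622,-634,20,-1.142],
    [622,-634,20,-1.142],
    [622,-634,20,-1.142],
    [622,-634,20,-1.142],
    [622,-634,20,-1.142],
  ],
  grip=1,
  grip_force=40,
)

```text
time_s: 2.75
position: [0.569, 0.2649, 0.2107]
tool_rot: [[0.127, 0.992, -0.001], [0.992, -0.127, -0.0], [-0.001, -0.001, -1.0]]
ft_force: [-0.5, -0.0, -0.8]
grip_width: -0.0002
```

Run:
```python
from h import *
s=env.observe()
save('wrist','wrist1')
for k,z in [('sheet_bolt_top',.089),('sheet_ratchet_grip',.071),('sheet_lever_tab',.094)]:
    for d in env.tip_of('wrist',k)[:3]: print(k,np.round(d['conf'],2),np.round(d['point'],1),np.round(atz('wrist',d['point'],z,s),4))
for n in ['scene','top']:
  save(n,n+'1')
  for k,z in [('sheet_bolt_top',.089),('sheet_ratchet_grip',.071),('sheet_lever_tab',.094)]:
    for d in env.tip_of(n,k)[:3]: print(n,k,np.round(d['conf'],2),np.round(d['point'],1),np.round(atz(n,d['point'],z,s),4))
```

```text
sheet_bolt_top 0.75 [236.9 338.3] [0.6433 0.1948 0.089 ]
sheet_ratchet_grip 0.88 [227.3 175.8] [0.4745 0.2181 0.071 ]
sheet_lever_tab 0.83 [223.1 263.9] [0.57   0.2219 0.094 ]
scene sheet_bolt_top 0.73 [227.3 351.3] [0.6336 0.1941 0.089 ]
scene sheet_lever_tab 0.56 [206.4 361.4] [0.5827 0.2182 0.094 ]
top sheet_bolt_top 0.46 [141.2 157.5] [0.6499 0.1899 0.089 ]
top sheet_ratchet_grip 0.96 [231.1 146.3] [0.4741 0.2103 0.071 ]
top sheet_lever_tab 0.54 [180.3 139.8] [0.5707 0.2205 0.094 ]
```

View pics/wrist1.png

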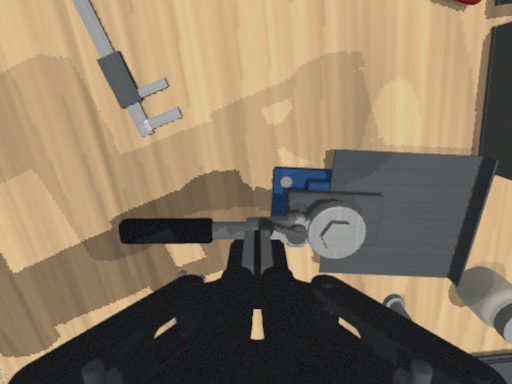

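The wrist view agrees. The tab is at about (225,263) px, or (0.570, 0.221). It sits about 18 mm to the +y (clockwise) side of the handle line, so the lever is on tighten. I lower beside it with about 20 mm clearance.

Request:
move_arm(
  moves=[
    [0,0,40,0],
    [0,0,80,0],
    [0,0,105,0],
    [0,0,122,0],
    [0,0,122,0],
    [0,0,122,0],
  ],
)

```text
time_s: 3.95
position: [0.5695, 0.2646, 0.0899]
tool_rot: [[0.128, 0.992, 0.001], [0.992, -0.128, 0.0], [0.0, 0.001, -1.0]]
ft_force: [0.2, -0.1, 0.8]
grip_width: 0.0002
```

Run:
```python
from h import *
save('wrist','wrist2');im=save('scene','scene2'); cv2.imwrite('pics/scene2z.png',cv2.resize(im[130:290,270:430,::-1],(640,640),interpolation=2))
```

```text
(no output)
```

View pics/wrist2.png

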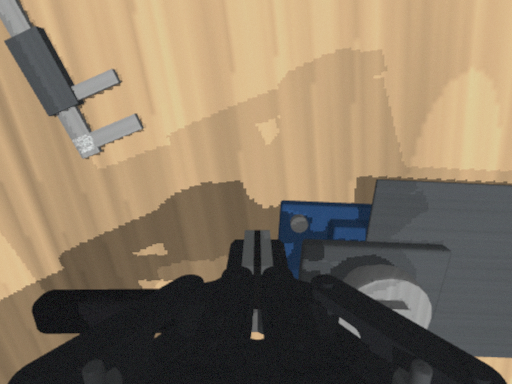

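View pics/scene2z.png

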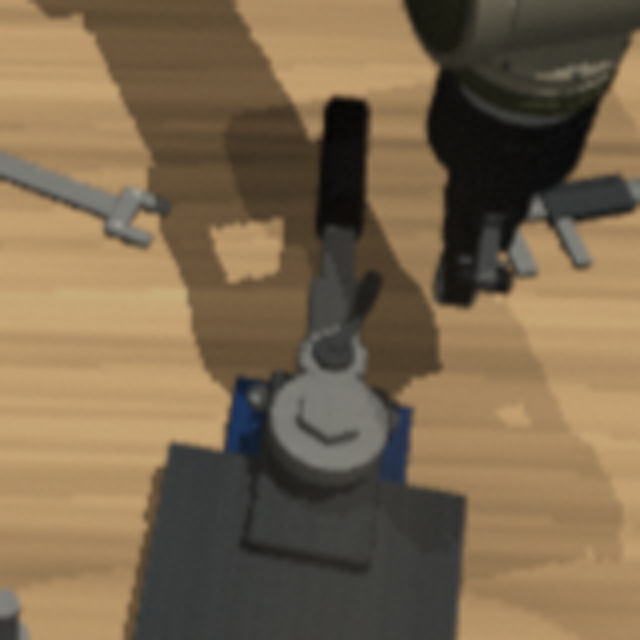

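The scene view shows the tab upright at about (370,285) in the zoomed crop. The closed fingers stand beside it on the +y side at (475,285), with a clear gap. I push slowly across.

Request:
move_arm(
  moves=[
    [-8,0,0,0],
    [-15,0,0,0],
    [-20,0,0,0],
    [-24,0,0,0],
    [-28,0,0,0],
    [-32,0,0,0],
    [-36,0,0,0],
    [-40,0,0,0],
    [-44,0,0,0],
    [-48,0,0,0],
    [-52,0,0,0],
    [-54,0,0,0],
    [-54,0,0,0],
    [-54,0,0,0],
  ],
)

```text
time_s: 5.45
position: [0.5624, 0.2108, 0.0894]
tool_rot: [[0.128, 0.992, 0.0], [0.992, -0.128, -0.0], [-0.0, 0.0, -1.0]]
ft_force: [-0.4, -0.3, -0.2]
grip_width: -0.0001
```

Run:
```python
from h import *
save('wrist','wrist3');im=save('scene','scene3'); cv2.imwrite('pics/scene3z.png',cv2.resize(im[130:290,270:430,::-1],(640,640),interpolation=2))
```

```text
(no output)
```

View pics/scene3z.png

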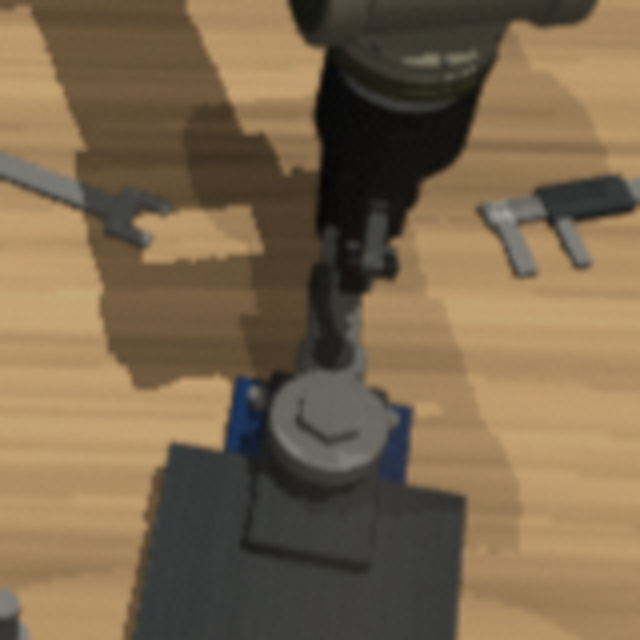

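The tab is now on the other side of the handle, at about (322,290) in the crop, roughly 10 mm past the centre line. I push a little further for margin.

Request:
move_arm(
  moves=[
    [-2,0,0,0],
    [-4,0,0,0],
    [-6,0,0,0],
    [-6,0,0,0],
    [-6,0,0,0],
  ],
)

```text
time_s: 6.05
position: [0.5614, 0.2048, 0.0893]
tool_rot: [[0.128, 0.992, -0.0], [0.992, -0.128, -0.0], [-0.0, -0.0, -1.0]]
ft_force: [-0.1, 0.2, 0.3]
grip_width: 0.0
```

Request:
move_arm(
  moves=[
    [20,0,0,0],
    [45,0,0,0],
    [55,0,-40,0],
    [55,0,-80,0],
    [55,0,-110,0],
    [55,0,-110,0],
  ],
)

```text
time_s: 6.65
position: [0.5699, 0.26, 0.204]
tool_rot: [[0.127, 0.992, 0.008], [0.992, -0.127, 0.002], [0.003, 0.008, -1.0]]
ft_force: [0.2, -0.1, 1.2]
grip_width: -0.0003
```

Run:
```python
from h import *
s=env.observe()
im=save('scene','scene4'); a=cv2.resize(im[130:290,270:430,::-1],(400,400),interpolation=2)
im=save('top','top4'); b=cv2.resize(im[110:270,80:240,::-1],(400,400),interpolation=2)
cv2.imwrite('pics/z4.png',np.hstack([a,b]))
save('wrist','wrist4')
for n in ['scene','top','wrist']:
  for k,z in [('sheet_bolt_top',.089),('sheet_ratchet_grip',.071),('sheet_lever_tab',.094)]:
    for d in env.tip_of(n,k)[:1]: print(n,k,np.round(d['conf'],2),np.round(d['point'],1),np.round(atz(n,d['point'],z,s),4))
```

```text
scene sheet_ratchet_grip 0.95 [176.7 359.3] [0.4816 0.2252 0.071 ]
scene sheet_lever_tab 0.6 [204.4 349. ] [0.5785 0.1922 0.094 ]
top sheet_bolt_top 0.78 [141.5 155.1] [0.6493 0.1946 0.089 ]
top sheet_ratchet_grip 0.61 [233.3 146. ] [0.4698 0.2108 0.071 ]
top sheet_lever_tab 0.77 [182.3 156.7] [0.5666 0.188  0.094 ]
wrist sheet_bolt_top 0.78 [239.  345.7] [0.6509 0.1903 0.089 ]
wrist sheet_ratchet_grip 0.66 [229.8 172.1] [0.4749 0.2146 0.071 ]
```

View pics/z4.png

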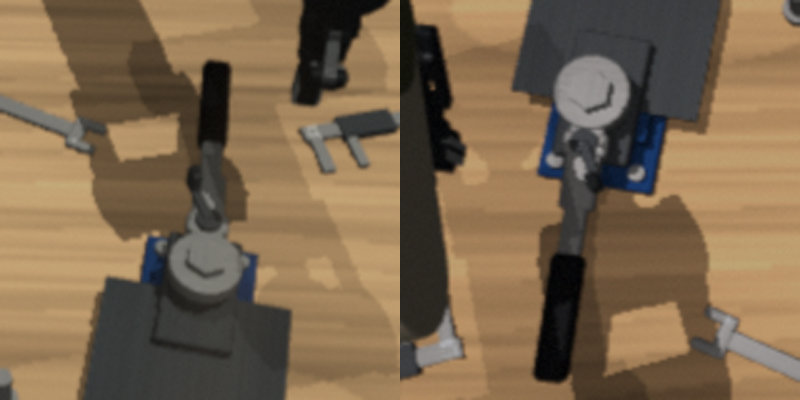

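Both views show the tab on the −y (counter-clockwise) side, at about (0.570, 0.190). That is about 14 mm off the handle line, which puts the lever near +0.38 rad: loosen. The handle has not moved. Next I go above the grip with the jaws across it.

Request:
move_arm(
  moves=[
    [-57,-90,20,1.571],
    [-57,-90,20,1.571],
    [-57,-90,20,1.571],
    [-57,-90,20,1.571],
    [-57,-90,20,1.571],
    [-57,-90,20,1.571],
    [-57,-90,20,1.571],
    [-57,-90,20,1.571],
    [-57,-90,20,1.571],
    [-57,-90,20,1.571],
    [-57,-90,20,1.571],
    [-57,-90,20,1.571],
    [-57,-90,20,1.571],
    [-57,-90,20,1.571],
    [-57,-90,20,1.571],
  ],
  grip=0.4,
)

```text
time_s: 8.75
position: [0.472, 0.2145, 0.1793]
tool_rot: [[0.992, -0.127, -0.0], [-0.127, -0.992, 0.0], [-0.0, -0.0, -1.0]]
ft_force: [-0.0, -0.2, 0.5]
grip_width: 0.0512
```

Run:
```python
from h import *
s=env.observe();print(s['q'])
save('wrist','wrist5')
for n in ['wrist']:
  for k,z in [('sheet_bolt_top',.089),('sheet_ratchet_grip',.071),('sheet_lever_tab',.094)]:
    for d in env.tip_of(n,k)[:1]: print(n,k,np.round(d['conf'],2),np.round(d['point'],1),np.round(atz(n,d['point'],z,s),4))
```

```text
[1.13435769e+01 2.12799900e+01 8.43587347e+01 3.25070784e-04
 7.43620088e+01 1.08635116e+02]
wrist sheet_ratchet_grip 0.87 [181.1 256.3] [0.4753 0.214  0.071 ]
wrist sheet_lever_tab 0.65 [ 65.3 274.3] [0.5681 0.1889 0.094 ]
```

View pics/wrist5.png

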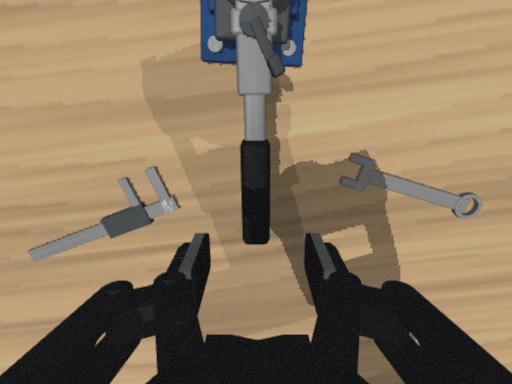

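The grip is centred between the open jaws at about (190,256) px and aligned with them. The lever tab leans right, to the loosen side, at (65,275). I descend and close.

Request:
move_arm(
  moves=[
    [2,0,40,0],
    [2,0,80,0],
    [2,0,110,0],
    [2,0,127,0],
    [2,0,127,0],
    [2,0,127,0],
  ],
)

```text
time_s: 9.55
position: [0.4744, 0.2144, 0.0529]
tool_rot: [[0.992, -0.128, 0.001], [-0.128, -0.992, 0.0], [0.001, -0.0, -1.0]]
ft_force: [-1.2, 0.8, 0.5]
grip_width: 0.0512
```

Request:
move_arm(
  moves=[
    [0,0,0,0],
    [0,0,0,0],
    [0,0,0,0],
    [0,0,0,0],
    [0,0,0,0],
    [0,0,0,0],
  ],
  grip=1,
  grip_force=30,
)

```text
time_s: 10.15
position: [0.4746, 0.2145, 0.0536]
tool_rot: [[0.992, -0.127, 0.003], [-0.127, -0.992, 0.001], [0.003, -0.001, -1.0]]
ft_force: [-0.6, 0.7, 5.5]
grip_width: 0.0257
```

Run:
```python
import numpy as np
from h import *
s=env.observe();p=np.array(s['position']);R=np.array(s['tool_rot']);print(p,s['ft_force'],s['grip_width'])
b=np.array([.644,.1935]);r=p[:2]-b;print(np.hypot(*r),np.degrees(np.arctan2(r[1],r[0])))
for a in range(5,81,5):
    t=np.radians(a);c=np.array([[np.cos(t),-np.sin(t)],[np.sin(t),np.cos(t)]])
    d=np.r_[b+c@r-p[:2],0]; print(a,np.round(R.T@d*1000,1)[:2],round(-t,3))
```

```text
[0.47462719 0.21454537 0.05364833] [-0.61298799  0.68285343  5.50151387] 0.0257058621413972
0.17067529420578764 172.9170331858237
5 [ 0.7 14.9] -0.087
10 [ 2.7 29.6] -0.175
15 [ 6.  44.2] -0.262
20 [10.5 58.3] -0.349
25 [16.3 72.1] -0.436
30 [23.2 85.3] -0.524
35 [31.2 97.8] -0.611
40 [ 40.3 109.6] -0.698
45 [ 50.4 120.5] -0.785
50 [ 61.5 130.5] -0.873
55 [ 73.3 139.5] -0.96
60 [ 85.9 147.5] -1.047
65 [ 99.1 154.3] -1.134
70 [112.9 160. ] -1.222
75 [127.1 164.4] -1.309
80 [141.7 167.5] -1.396
```

The jaws stopped at 25.7 mm, which matches the 26 mm grip, so it is held. I swing along the arc, first 35°.

Request:
move_arm(
  moves=[
    [0,7,0,-0.044],
    [1,15,0,-0.087],
    [1.5,22,0,-0.131],
    [3,30,0,-0.175],
    [4,37,0,-0.218],
    [6,44,0,-0.262],
    [8,51,0,-0.305],
    [10.5,58,0,-0.349],
    [13,65,0,-0.393],
    [16,72,0,-0.436],
    [20,79,0,-0.48],
    [23,85,0,-0.524],
    [27,92,0,-0.567],
    [31,98,0,-0.611],
    [31,98,0,-0.611],
    [31,98,0,-0.611],
  ],
)

```text
time_s: 11.75
position: [0.4944, 0.1139, 0.0537]
tool_rot: [[0.886, 0.465, 0.006], [0.465, -0.886, 0.002], [0.006, 0.002, -1.0]]
ft_force: [6.0, 6.4, 2.2]
grip_width: 0.0257
```

Run:
```python
from h import *
s=env.observe();print(np.round(s['q'],1),s['wrist_torque'])
im=save('top','top6'); b=cv2.resize(im[90:270,80:260,::-1],(400,400),interpolation=2)
im=save('scene','scene6'); a=cv2.resize(im[130:310,250:430,::-1],(400,400),interpolation=2)
cv2.imwrite('pics/z6.png',np.hstack([a,b]))
```

```text
[-0.5 29.5 95.7  0.1 54.4 61.8] [ 1.16749623 -0.763003    0.45435197]
```

View pics/z6.png

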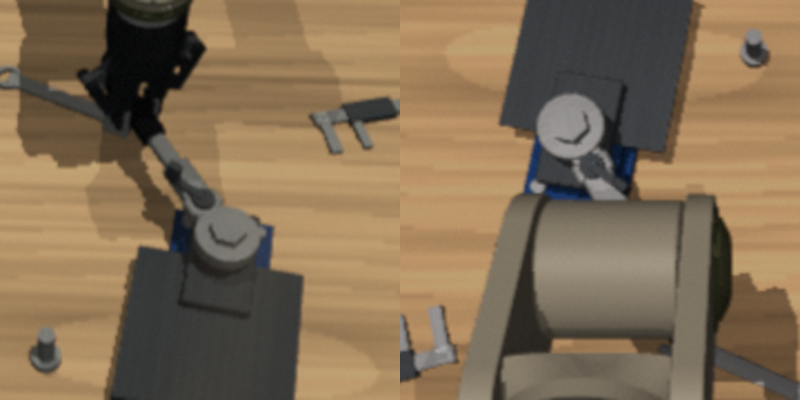

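The handle has swung about 35°, and the 8.8 N reaction matches bolt engagement (8 N). I continue for about another 37°; by symmetry the shifts in the tool frame are the same.

Request:
move_arm(
  moves=[
    [0,7,0,-0.044],
    [1,15,0,-0.087],
    [1.5,22,0,-0.131],
    [3,30,0,-0.175],
    [4,37,0,-0.218],
    [6,44,0,-0.262],
    [8,51,0,-0.305],
    [10.5,58,0,-0.349],
    [13,65,0,-0.393],
    [16,72,0,-0.436],
    [20,79,0,-0.48],
    [23,85,0,-0.524],
    [27,92,0,-0.567],
    [31,98,0,-0.611],
    [36,104,0,-0.654],
    [36,104,0,-0.654],
    [36,104,0,-0.654],
  ],
)

```text
time_s: 13.55
position: [0.5736, 0.0401, 0.0536]
tool_rot: [[0.42, 0.908, 0.004], [0.908, -0.42, 0.004], [0.005, 0.002, -1.0]]
ft_force: [4.3, 13.8, 3.5]
grip_width: 0.0255
```

Run:
```python
from h import *
s=env.observe();print(np.round(s['q'],1),s['wrist_torque'])
im=save('top','top7'); b=cv2.resize(im[90:270,80:260,::-1],(400,400),interpolation=2)
im=save('scene','scene7'); a=cv2.resize(im[130:310,250:430,::-1],(400,400),interpolation=2)
cv2.imwrite('pics/z7.png',np.hstack([a,b]))
```

```text
[-7.9 34.7 84.5  0.3 60.7 16.8] [ 2.22832924 -0.42026852  0.41421727]
```

View pics/z7.png

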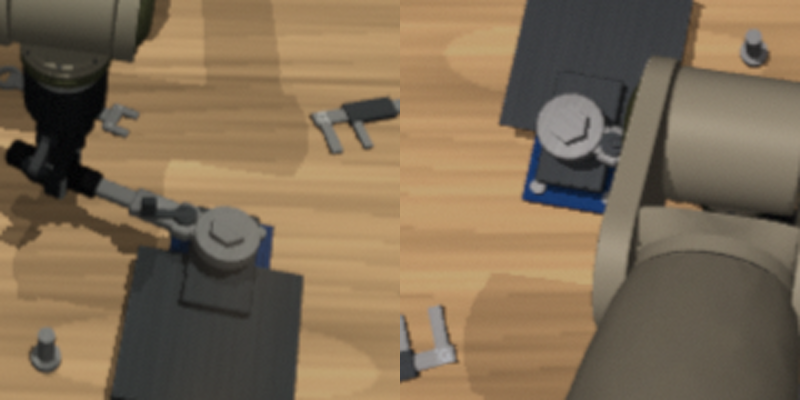

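The tool heading turned from −7° to 65°, so the handle has swung about 72°. With at most 12° of slack, the bolt should have turned about 60° or more. Now I release and lift clear.

Request:
move_arm(
  moves=[
    [0,0,0,0],
    [0,0,0,0],
    [0,0,0,0],
    [0,0,0,0],
    [0,0,0,0],
  ],
  grip=0.4,
)

```text
time_s: 14.15
position: [0.5723, 0.0375, 0.0523]
tool_rot: [[0.421, 0.907, -0.0], [0.907, -0.421, -0.0], [-0.0, -0.0, -1.0]]
ft_force: [0.2, 0.4, 0.6]
grip_width: 0.051
```

Request:
move_arm(
  moves=[
    [0,0,-20,0],
    [0,0,-45,0],
    [0,0,-85,0],
    [0,0,-125,0],
    [0,0,-165,0],
    [-40,0,-190,0],
    [-90,0,-200,0],
    [-140,0,-200,0],
    [-140,0,-200,0],
    [-140,0,-200,0],
  ],
)

```text
time_s: 15.15
position: [0.5132, -0.0901, 0.2524]
tool_rot: [[0.423, 0.906, 0.0], [0.906, -0.423, 0.0], [0.0, -0.0, -1.0]]
ft_force: [0.0, 0.2, 0.2]
grip_width: 0.0509
```

Run:
```python
from h import *
s=env.observe()
im=save('top','top8'); b=cv2.resize(im[90:270,80:260,::-1],(400,400),interpolation=2)
im=save('scene','scene8'); a=cv2.resize(im[130:310,250:430,::-1],(400,400),interpolation=2)
cv2.imwrite('pics/z8.png',np.hstack([a,b])); im=save('wrist','wrist8')
B=[]
for n in ['scene','top','wrist']:
  for k,z in [('sheet_bolt_top',.089),('sheet_ratchet_grip',.071),('sheet_lever_tab',.094)]:
    for d in env.tip_of(n,k)[:1]: print(n,k,np.round(d['conf'],2),np.round(d['point'],1),np.round(atz(n,d['point'],z,s),4))
```

```text
scene sheet_bolt_top 0.53 [231.4 352.6] [0.6436 0.196  0.089 ]
scene sheet_ratchet_grip 0.7 [206.3 279.8] [0.5729 0.0451 0.071 ]
scene sheet_lever_tab 0.56 [227.4 315.9] [0.6402 0.1203 0.094 ]
top sheet_bolt_top 0.66 [145.  155.6] [0.6422 0.1934 0.089 ]
top sheet_ratchet_grip 0.78 [182. 235.] [0.5703 0.0373 0.071 ]
top sheet_lever_tab 0.62 [154.3 188.5] [0.622  0.1279 0.094 ]
wrist sheet_ratchet_grip 0.71 [ 26.9 258.9] [0.5746 0.0378 0.071 ]
```

View pics/z8.png

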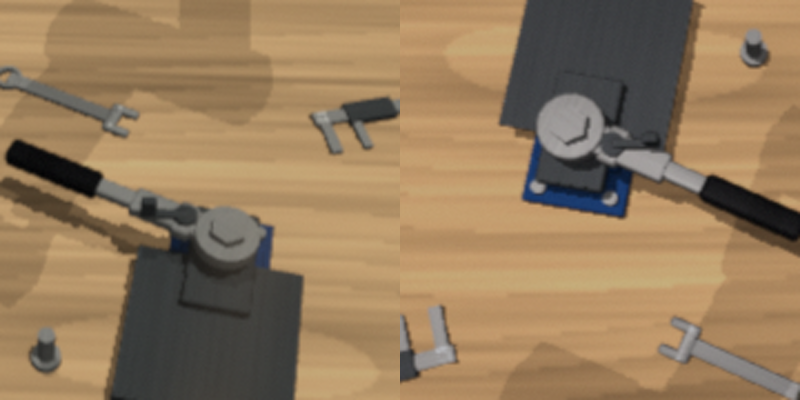

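View pics/wrist8.png

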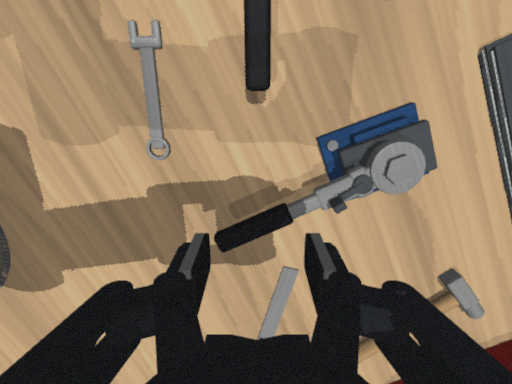

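The handle is free at about 245° (started at 173°), and the lever still leans to the loosen side. One last check: did the hex itself turn? I compare crops from the start, mid-swing and the end.

Run:
```python
import cv2,numpy as np
o=[]
for f in ['top4','top6','top8']:
    im=cv2.imread(f'pics/{f}.png')[128:166,137:175]; o.append(cv2.resize(im,(260,260),interpolation=cv2.INTER_CUBIC))
p=[]
for f in ['scene4','scene6','scene8']:
    im=cv2.imread(f'pics/{f}.png')[214:252,333:371]; p.append(cv2.resize(im,(260,260),interpolation=cv2.INTER_CUBIC))
cv2.imwrite('pics/hex.png',np.vstack([np.hstack(o),np.hstack(p)]))
```

```text
(no output)
```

View pics/hex.png

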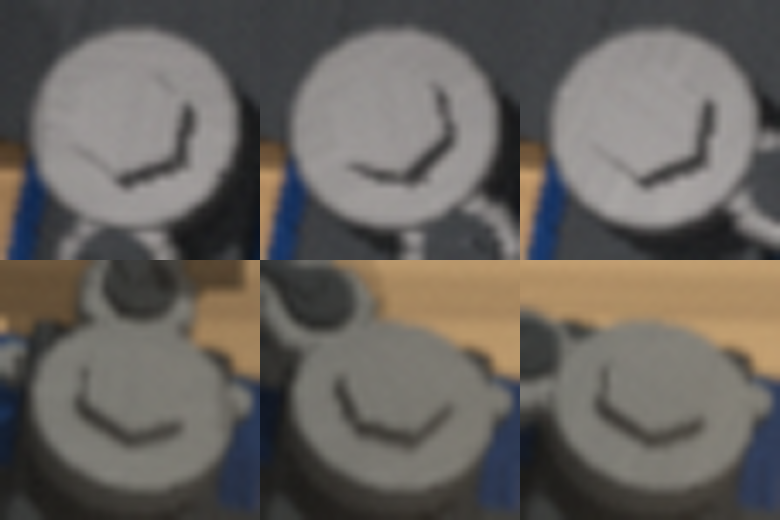

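The hex is rotated by roughly 25° mid-swing. At the end it sits a few degrees past its start pattern modulo 60°, so about 60 to 65° in all. I hand the job in.

```bash
python3 -c "
from h import *
s=env.observe();print(s['time_s'],s['ft_force'],max(abs(np.array(s['qvel']))));print(env.close_job())"
```

```text
15.75 [ 0.65470055  0.66877542 -0.12908198] 0.1147589418836286
the job is handed in; nothing more can be done
None
```

The clamp holding the sheet is loosened: I set its ratchet lever to loosen, then swung the handle counter-clockwise about 72°. I handed the job in at 15.75 s with the gripper open and clear of everything.

- **Lever:** I pushed the tab across with the closed fingers before swinging. Before the swing it measured about 14 mm off the handle line on the counter-clockwise side, or about +0.38 rad. After the swing it still leaned to the loosen side. The final tab estimates from the two cameras differed by about 18 mm, so I relied on the pictures there.
- **Bolt:** The hex looked turned roughly 25° mid-swing. At the end it was a few degrees past its starting pattern, which repeats every 60°. With the 72° swing and at most 12° of slack, that means about 60–65° in all, above the 45° asked. I judged this by eye from the pictures.
- **Other clamp:** I commanded no contact with the spare clamp or its wrench. The arm passed over it at about 0.2 m, but I did not check its position separately at the end. The wrist force readings peaked at about 15 N.

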